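Clamp the deep-well plate on the shaker and start it

ROBOT

A 6-joint arm with a two-finger parallel gripper is mounted at the origin on a cart in front of the work surface, level with it; the furniture and walls round the work are solid. World frame = base frame: x ahead of the robot, y to its left, z up, the work surface at z = 0. Lengths are in m, angles in rad, forces in N, time in s.
With the tool pointing down it reaches from about 0.4 to 0.825 m from the base axis. Payload 7 kg.
Tool frame: the origin (TCP) lies at the very end of the fingers, on their centre line; the grasp point (between the pads) lies 19 mm behind it (arm.grip_point_offset is the distance from the TCP to the grasp point, in m); z points along the fingers, y is the line along which they close (so a half turn about z gives the same grasp; the last joint's range is limited). The gripper opens to 88 mm and grips with 3 to 60 N. Pads are 19 mm wide; open, the fingers measure 130 mm over their backs; the gripper's body (78 mm by 193 mm) begins 47 mm behind the grasp point.
Start: joints at [-1.044, 0.359, 0.012, 0, -1.224, -0.288], TCP at [0.16, -0.656, 0.2] pointing down, gripper open.
Joint ranges: [-3.07, 3.07], [-1.43, 2.12], [-1.02, 1.25], [-3.03, 1.67], [-3.05, -0], [-3.03, 3.03]. Speed limits (rad/s): [2.39, 2.39, 3.01, 3.14, 3.14, 3.14].

INTERFACE

Orientations are given as [roll, pitch, yaw] about the fixed x, y, z axes, in that order (R = Rz(yaw) Ry(pitch) Rx(roll)).
In Python, from station import arm, cams gives the robot as it stands.
- The arm moves only by the shell command python3 -m handwheel 'ROWS' [FORCE]. ROWS is JSON, a list that holds one entry, the list of rows, each a list of 7 numbers: the shift along the tool's x, y, z normalised to -1 to 1, where 1 is 0.08 m, then the turn, a rotation vector about the tool's x, y, z normalised to -1 to 1, where 1 is 0.5 rad, then the closure in counts, from 0 (fully open) to 255 (shut). In form: [[[x, y, z, wx, wy, wz, hand], ...]]. A call has 1 to 5 rows; each row is the pose to reach, as a shift and turn from the pose commanded when the call began, along the tool's axes at that moment; what a row does not reach only later rows make up. A row lasts 1/8 s, in which the tool goes at most 62.5 mm and 10.7 degrees, less where a joint would pass 70% of its speed; a pose out of reach is approached as far as the arm can. A call with a number of a shift or a turn outside -1 to 1 is refused whole. A call with a gripper value outside its range is refused whole. The fingers move at their own pace and stop on an object; FORCE is the grip in N (left out, the last holds). Time passes only in rows, so rows that repeat a pose let the fingers close. It gives the time, the measured TCP pose, the force, the opening and the grip force at its end, in the units of the state.
- arm.get_state(): the state, without advancing time (a new reading comes with each control period).
- cams.grab_frame(name): name is "scene" or "top" or "wrist"; returns the picture (420x560x3 uint8, blue, green, red); there is no depth.
- cams.camera_info(name): a dict with "camera_matrix" (3x3 intrinsics, pixels), "R" (3x3) and "t" (3): a world point X has camera coordinates R X + t; the wrist camera has in their place "hand_eye" (4x4, takes a point from camera to tool coordinates, whose origin is the TCP and whose axes are the flange's). Camera axes: x right, y down, z forward; pixel columns grow to the right and rows downward; lengths in m; the calibration is good to about 2 mm. A picture is of the moment at which its call begins: read the wrist's pose just before it. camera_info takes no time and is no camera call.
- arm.job_done(): hands the job in; it is judged then, once.
The state is a dict: "t": time; "q": joint angles; "qd": joint speeds; "joint_efforts": joint torques, N m; "eef_pos": TCP position; "ee_rot": TCP orientation; "force": force on the tool from outside, world axes, zero at the start; "moment": the same for the moment, N m; "width": finger opening in m; "gripper_force": force on a finger pad.
Only numpy, scipy, OpenCV 4.12 (cv2) and the standard library are available. Lean on these libraries where they do the work, as an engineer would, in place of code of your own. Each camera call takes 0.05 s, during which the arm holds its last target. There are 200 camera calls.

TASK

Get the deep-well plate ready to shake by pushing with closed fingertips, pinching and lifting nothing: nudge it along the shaker's platform until it sits square and tight in the corner, touching both the rear stop and the left stop, then push the cam lever round as far as it will go so that the plate is clamped. Only once it is clamped, press the round start key on the console all the way down and let it go; leave the things standing around the shaker where they are.

Things in the scene. Friction and masses are not known exactly. Their poses are not given: they have to be found in the camera images.
- shaker: White benchtop microplate shaker, fixed: housing 280 mm deep (x) by 290 mm wide (y). Origin: on the bench under it; x points to the rear stop (away from the robot), y left, z up. Its platform, x = -90 to +110 mm, y = +-135 mm, has a black mat, top at z = 80 mm, and stays still. In front, at x = -160 to -90 mm, lies a console 40 to 58 mm high that slopes 0.25 rad towards the robot.
- rear_stop (a point): Middle of the face of the rear stop, an aluminium bar at the back of the platform that rises 19 mm above the mat; the face looks to -x of the shaker and runs from y = -89 to +126 mm, at x = +90 mm. The point lies at the mat's height; axes as the shaker's.
- left_stop (a point): Middle of the face of the left stop, a like bar 19 mm above the mat at the left of the platform; the face looks to -y of the shaker and runs from x = -6 to +90 mm, at y = +115 mm. The point lies at the mat's height; axes as the shaker's.
- nest (a point): Where the plate's origin lies when the plate is seated against both stops (on the mat's top, at x = +47.25, y = +51.1, z = 80 mm of the shaker); axes as the shaker's.
- plate: White polypropylene 96-position deep-well plate (friction about 0.35), loose on the platform: 85.5 mm (x) by 127.8 mm (y), 41 mm high, about 0.2 kg; the lowest 8 mm are a skirt of that size, above it the sides stand 2 mm in. Origin: centre of its underside; axes as the shaker's when seated. It starts right and short of its seat, askew; pushed at mid-side against a stop it turns square to it.
- cam (a joint): Angle (rad) of the cam clamp near the platform's left front: 0 open (starts 0 to 0.25), 1.9 fully shut on its end stop; grows anticlockwise from above. Its white eccentric disc (radius 16 mm, 30 mm high) clears a seated plate by 5 mm when open, meets its near side at about 1.4 and presses it on the rear stop. Takes about 1 N at the lever's end, up to 6 N when it bears; stays where left.
- cam_pivot (a point): Upright turning axis of the cam, 26 mm above the mat, at the lever's mid height (x = -16.7, y = +93 mm of the shaker).
- lever_end (a point): Centre of the lever's round end, an upright stub 17 mm across, 18 to 34 mm above the mat, 67 mm from the pivot; the bar to the disc is 9 mm wide. Open, the lever points to the robot and 0.35 rad to the left; shut, it points right along the plate's near side, 10 mm or more off it. So it is pushed on its left side, ending on its near side.
- start_key (a joint): Travel (m) of the start key: 0 up, 0.004 fully down. It is sprung, takes about 4 N at the bottom and comes up by itself.
- start_top (a point): Centre of the top of the start key: round, white, 21 mm across, at the right end of the console, 8 mm proud of it. It moves along the console's normal, 0.25 rad off vertical; a push straight down works. The square key 45 mm to its left is stop and does not move.
- media_bottle: Bystander: orange-capped media bottle, 71 mm across, 156 mm tall, right of the shaker. Origin under its centre.
- weigh_bottle: Bystander: low glass weighing bottle with lid, 42 mm across, 58 mm tall, right of the shaker. Origin under its centre.
- petri_dish: Bystander: petri dish, 60 mm across, 15 mm tall, right of the shaker. Origin under its centre.
- spray_bottle: Bystander: white dropper bottle, 47 mm across, 137 mm tall, left of the shaker. Origin under its centre.
- pipette: Bystander: single-channel pipette lying left of the shaker, 250 mm long, 34 mm tall. Origin under its middle.
- jar: Bystander: square blue-capped reagent jar, 76 mm wide, 150 mm tall, behind the shaker. Origin under its centre.

How it is judged:
By the outcome, as a careful person would: the job done as asked, in the order asked, and still so for the second after the job is handed in, with the robot touching nothing.
It also fails if it takes over 58 s, if anything falls off the work surface, if the arm or the gripper's body presses on something with over 40 N, if the wrist force passes 120 N, or if a joint passes its speed limit or range.

## Working session

There is one attempt and no reset: what is moved stays moved. The work goes in short steps, Python scripts to look and compute and a shell command to move; the robot and the scene stay as the last step left them, time stands still between calls to the robot, and variables do not carry over. Pictures are saved under pics/ and viewed, at most 10 in all, crops included, and the job is handed in when it is done.

```bash
ls; mkdir -p pics
python3 - <<'E'
from station import arm,cams
import cv2,numpy as np
np.set_printoptions(precision=4,suppress=True)
for n in("top","scene"):
    cv2.imwrite(f"pics/{n}0.png",cams.grab_frame(n)); print(n,cams.camera_info(n))
print(cams.camera_info("wrist")); print(arm.get_state())
E
```

```text
pics
top {'camera_matrix': array([[399.0508,   0.    , 290.5388],
       [  0.    , 399.0508, 206.2124],
       [  0.    ,   0.    ,   1.    ]]), 'R': array([[-0.0059, -0.9997, -0.0245],
       [-0.9992,  0.0069, -0.0403],
       [ 0.0404,  0.0242, -0.9989]]), 't': array([0.0063, 0.6143, 1.1458])}
scene {'camera_matrix': array([[475.7402,   0.    , 282.2777],
       [  0.    , 475.7402, 215.4648],
       [  0.    ,   0.    ,   1.    ]]), 'R': array([[ 0.6655, -0.7463, -0.0109],
       [-0.4255, -0.3673, -0.8271],
       [ 0.6133,  0.555 , -0.562 ]]), 't': array([-0.4312,  0.317 ,  0.7372])}
{'camera_matrix': array([[357.0052,   0.    , 271.7899],
       [  0.    , 357.0052, 212.0189],
       [  0.    ,   0.    ,   1.    ]]), 'hand_eye': array([[-0.0008, -0.958 , -0.2869,  0.0768],
       [ 1.    , -0.0007, -0.0002,  0.0011],
       [ 0.    , -0.2869,  0.958 , -0.1841],
       [ 0.    ,  0.    ,  0.    ,  1.    ]])}
{'t': 0.1, 'q': array([-1.0439,  0.3593,  0.0111, -0.0003, -1.224 , -0.2881]), 'qd': array([ 0.0004, -0.0042,  0.0011, -0.0001,  0.0003, -0.0007]), 'joint_efforts': array([ -0.0021, -58.4163,  29.3752,   7.0157,   0.0101,  -0.    ]), 'eef_pos': array([ 0.1595, -0.6554,  0.199 ]), 'ee_rot': array([ 3.1401, -0.0002, -2.9029]), 'force': array([ 0.5685, -0.4281,  0.1007]), 'moment': array([ 0.0076, -0.0101,  0.0186]), 'gripper_force': 0.0, 'width': 0.08759530979477645}
```

View pics/top0.png

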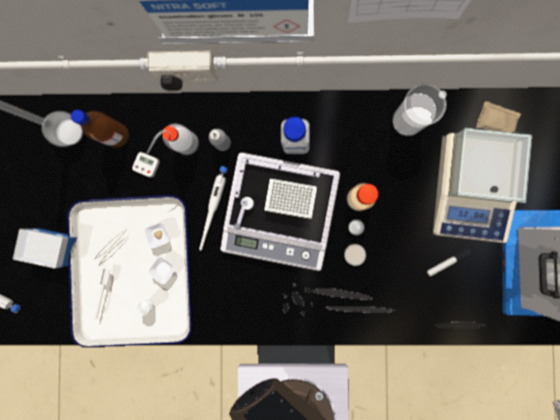

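View pics/scene0.png

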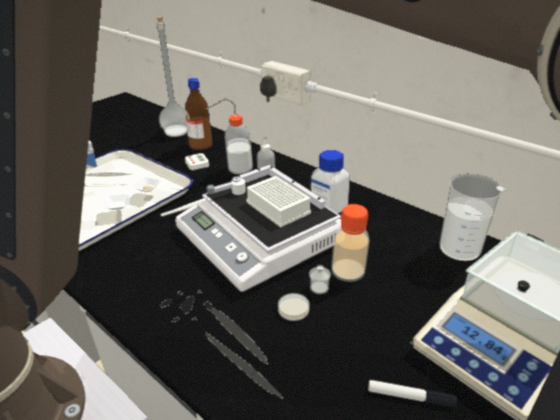

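The top view shows the shaker with rear left corner near (238,152) and front right near (323,270), the plate at (291,198), the lever stub at about (246,203) and the start key at about (305,255). The scene view agrees. Next I'll enlarge the top view.

```bash
cat > h.py <<'E'
from station import arm,cams
import cv2,numpy as np
from scipy.spatial.transform import Rotation as Ro
np.set_printoptions(precision=4,suppress=True)
def ray(n,uv,st=None):
    i=cams.camera_info(n);d=np.linalg.inv(i["camera_matrix"])@np.array([*uv,1.])
    if n=="wrist":
        R=Ro.from_euler("xyz",st["ee_rot"]).as_matrix();H=i["hand_eye"]
        return st["eef_pos"]+R@H[:3,3],R@H[:3,:3]@d
    return -i["R"].T@i["t"],i["R"].T@d
def onz(n,uv,z,st=None):
    o,d=ray(n,uv,st);return o+d*(z-o[2])/d[2]
def proj(n,X,st=None):
    i=cams.camera_info(n)
    if n=="wrist":
        R=Ro.from_euler("xyz",st["ee_rot"]).as_matrix();H=i["hand_eye"]
        c=H[:3,:3].T@(R.T@(X-st["eef_pos"])-H[:3,3])
    else: c=i["R"]@X+i["t"]
    p=i["camera_matrix"]@c;return p[:2]/p[2]
E
python3 - <<'E'
from h import *
im=cv2.imread("pics/top0.png")[140:285,210:350]
cv2.imwrite("pics/top0c.png",cv2.resize(im,None,fx=4,fy=4,interpolation=cv2.INTER_CUBIC))
E
```

```text
(no output)
```

View pics/top0c.png

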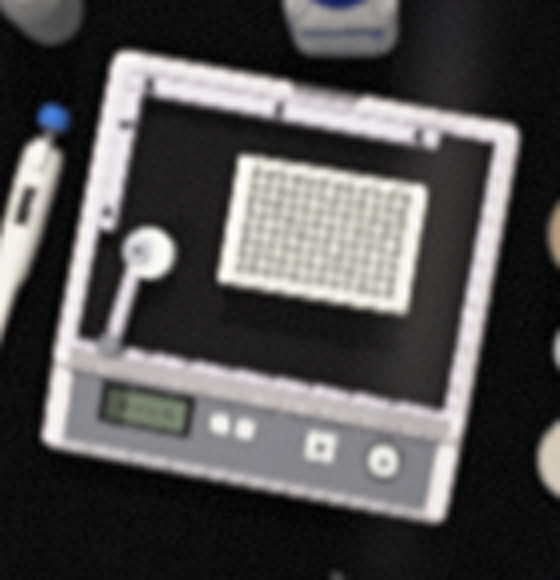

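Run:
```python
from h import *
g=lambda u,v,z:onz("top",(u/4+210,v/4+140),z)
P={k:g(*v) for k,v in dict(corner=(145,98,.099),lfront=(116,230,.099),rright=(436,148,.099),key=(383,461,.057),stub=(108,343,.114),disc=(149,253,.110),p1=(238,156,.121),p2=(428,185,.121),p3=(407,313,.121),p4=(219,284,.121),stopkey=(319,447,.052)).items()}
for k,v in P.items():print(k,v)
# rigid fit of shaker
S=np.array([[.09,.115],[-.006,.115],[.09,-.089]]);W=np.array([P[k][:2] for k in("corner","lfront","rright")])
s=S-S.mean(0);w=W-W.mean(0);th=np.arctan2((s[:,0]*w[:,1]-s[:,1]*w[:,0]).sum(),(s*w).sum())
R=np.array([[np.cos(th),-np.sin(th)],[np.sin(th),np.cos(th)]]);t=W.mean(0)-R@S.mean(0)
print("yaw",th,"t",t,"res",W-(S@R.T+t))
for k,v in P.items():print(k,"shaker",R.T@(v[:2]-t))
```

```text
corner [0.7246 0.1194 0.099 ]
lfront [0.6353 0.1392 0.099 ]
rright [ 0.6889 -0.0767  0.099 ]
key [ 0.4761 -0.0401  0.057 ]
stub [0.5594 0.1422 0.114 ]
disc [0.6191 0.1154 0.11  ]
p1 [0.6823 0.0549 0.121 ]
p2 [ 0.662  -0.0702  0.121 ]
p3 [ 0.578  -0.0557  0.121 ]
p4 [0.5978 0.0678 0.121 ]
stopkey [0.4856 0.0044 0.052 ]
yaw -0.19148953185928927 t [0.617  0.0255] res [[-0.0027 -0.0019]
 [ 0.0023 -0.0004]
 [ 0.0005  0.0023]]
corner shaker [0.0877 0.1127]
lfront shaker [-0.0037  0.115 ]
rright shaker [ 0.09   -0.0867]
key shaker [-0.1259 -0.0912]
stub shaker [-0.0788  0.1036]
disc shaker [-0.0151  0.0886]
p1 shaker [0.0584 0.0413]
p2 shaker [ 0.0624 -0.0854]
p3 shaker [-0.0229 -0.0872]
p4 shaker [-0.0269  0.0378]
stopkey shaker [-0.125  -0.0458]
```

```bash
python3 -m handwheel '[[[-0.5,0.5,0,0,0,-0.35,255],[-1,1,0,0,0,-0.7,255],[-1,1,0,0,0,-1,255]]]' 10; python3 -c "
from h import *
t=np.array([.617,.0255])
print(onz('top',(368,195),.156),onz('top',(356,228),.058),onz('top',(295,128),.150))
s=arm.get_state();R=Ro.from_euler('xyz',s['ee_rot']).as_matrix();print(s['eef_pos'],s['ee_rot'],R.T@(np.array([.548,.018,.2])-s['eef_pos'])/.08,s['width'])"
```

```text
t: 0.48
eef_pos: [0.2199, -0.5565, 0.2002]
ee_rot: [-3.141, 0.001, -2.394]
force: [-0.7, -0.5, 0.8]
width: 0.0632
gripper_force: 0.0
[ 0.6356 -0.1975  0.156 ] [ 0.5508 -0.1798  0.058 ] [ 0.8104 -0.0136  0.15  ]
[ 0.2199 -0.5565  0.2002] [-3.1415  0.0007 -2.3944] [-7.8883  2.4815  0.0072] 0.06318363095996889
```

```bash
python3 -m handwheel '[[[-0.7,0.4,0,0,0,-0.35,255],[-1,0.7,0,0,0,-0.7,255],[-1,1,0,0,0,-1,255]]]' ; python3 -m handwheel '[[[-0.7,0,0,0,0,-0.28,255],[-1,0,0,0,0,-0.28,255]]]'
cat > to.py <<'E'
import sys
from h import *
# to.py shaker-x shaker-y z [yaw0 tx ty]
S=np.load("S.npy") if __import__("os").path.exists("S.npy") else np.array([-.185,.617,.0255])
c,s_=np.cos(S[0]),np.sin(S[0]);Rs=np.array([[c,-s_],[s_,c]])
if __name__=="__main__":
    x,y,z=map(float,sys.argv[1:4]);g=np.array([*(Rs@[x,y]+S[1:]),z])
    s=arm.get_state();R=Ro.from_euler('xyz',s['ee_rot']).as_matrix()
    print("t",s['t'],"at",s['eef_pos'],"shaker",Rs.T@(s['eef_pos'][:2]-S[1:]),"yaw",s['ee_rot'][2],"units",R.T@(g-s['eef_pos'])/.08,"dyaw units",-(S[0]-np.pi/2-s['ee_rot'][2])/.5,"F",s['force'])
E
python3 to.py -.066 -.02 .2
```

```text
t: 0.85
eef_pos: [0.2241, -0.4444, 0.1997]
ee_rot: [3.141, 0.0, -1.895]
force: [-0.9, 0.1, -0.4]
width: 0.0329
gripper_force: 0.0
t: 1.1
eef_pos: [0.2495, -0.3687, 0.1998]
ee_rot: [-3.141, 0.0, -1.761]
force: [-0.7, 0.8, 0.1]
width: 0.0134
gripper_force: 0.0
t 1.1 at [ 0.2495 -0.3687  0.1998] shaker [-0.2887 -0.455 ] yaw -1.7605591973631536 units [-5.4512 -2.7581  0.0001] dyaw units -0.009525741136513943 F [-0.7028  0.7803  0.1412]
```

```bash
for i in 1 2; do :; done; python3 -m handwheel '[[[-0.5,-0.5,0,0,0,0,255],[-1,-1,0,0,0,0,255]]]'; python3 -m handwheel '[[[-0.5,-0.4,0,0,0,0,255],[-1,-0.8,0,0,0,0,255]]]' ; python3 -m handwheel '[[[-0.6,-0.3,0,0,0,0,255],[-1,-0.5,0,0,0,0,255]]]' ;python3 -m handwheel '[[[-0.7,-0.2,0,0,0,0,255],[-1,-0.4,0,0,0,0,255]]]' ;python3 -m handwheel '[[[-0.7,0,0,0,0,0,255],[-1,0,0,0,0,0,255],[-1,0,0,0,0,0,255]]]'; python3 to.py -.066 -.02 .2; python3 -c "
from h import *
s=arm.get_state();cv2.imwrite('pics/w1.png',cams.grab_frame('wrist'));cv2.imwrite('pics/t1.png',cams.grab_frame('top'));np.save('w1.npy',s,allow_pickle=True)"
```

```text
t: 1.35
eef_pos: [0.3443, -0.3062, 0.2001]
ee_rot: [-3.141, -0.0, -1.764]
force: [0.8, -1.8, 0.1]
width: 0.0006
gripper_force: 0.0
t: 1.6
eef_pos: [0.4227, -0.2395, 0.1998]
ee_rot: [3.142, 0.0, -1.763]
force: [-0.2, -1.4, 0.1]
width: 0.0001
gripper_force: 0.0
t: 1.85
eef_pos: [0.4772, -0.1682, 0.1995]
ee_rot: [3.141, 0.0, -1.762]
force: [0.4, 0.6, -0.6]
width: 0.0002
gripper_force: 0.0
t: 2.1
eef_pos: [0.5236, -0.0954, 0.1997]
ee_rot: [3.141, 0.0, -1.761]
force: [-0.2, 0.9, -0.5]
width: 0.0003
gripper_force: 0.0
t: 2.48
eef_pos: [0.5384, -0.0179, 0.1995]
ee_rot: [3.141, -0.0, -1.761]
force: [0.3, -0.2, 1.0]
width: 0.0005
gripper_force: 0.0
t 2.475 at [ 0.5384 -0.0179  0.1995] shaker [-0.0693 -0.0571] yaw -1.7606056387911213 units [-0.4645 -0.0386 -0.007 ] dyaw units -0.009618623992449393 F [ 0.2506 -0.1767  0.9769]
```

View pics/w1.png

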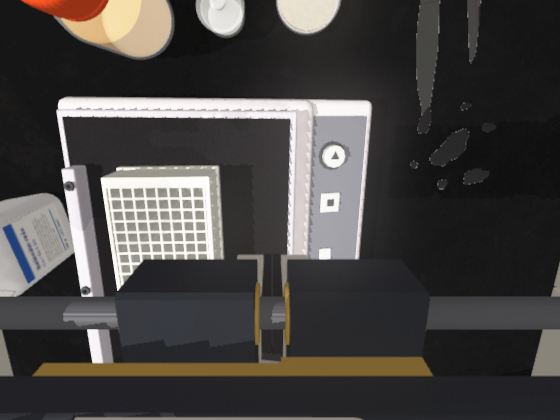

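The wrist view shows the start key at (333,155), the stop key at (330,202), the right end of the rear stop face at about (87,168), the plate's top right corners at (107,180) and (211,178), and a clear platform.

Run:
```python
from h import *
from to import Rs,S
s=np.load('w1.npy',allow_pickle=True).item()
for k,(u,v,z) in dict(key=(333,155,.057),stopk=(330,202,.052),rend=(87,168,.099),rface=(103,330,.099),pnr=(211,178,.121),pfr=(107,180,.121),pn2=(213,258,.121),sk=(221,167,.088),matR0=(66,114,.08),matR1=(292,118,.08)).items():
    p=onz('wrist',(u,v),z,s);print(k,p,Rs.T@(p[:2]-S[1:]))
```

```text
key [ 0.4777 -0.0396  0.057 ] [-0.125  -0.0897]
stopk [0.4861 0.0053 0.052 ] [-0.1249 -0.044 ]
rend [ 0.6789 -0.0736  0.099 ] [ 0.0791 -0.086 ]
rface [0.7149 0.0727 0.099 ] [0.0875 0.0644]
pnr [ 0.5787 -0.0504  0.121 ] [-0.0237 -0.0817]
pfr [ 0.6553 -0.0637  0.121 ] [ 0.0541 -0.0806]
pn2 [0.5925 0.0129 0.121 ] [-0.0218 -0.0169]
sk [ 0.5751 -0.0525  0.088 ] [-0.0268 -0.0844]
matR0 [ 0.6912 -0.1181  0.08  ] [ 0.0993 -0.1275]
matR1 [ 0.5098 -0.0799  0.08  ] [-0.086  -0.1233]
```

```bash
python3 -m handwheel '[[[-0.46,-0.14,0,0,0,-0.01,255],[-0.46,-0.14,0.6,0,0,-0.01,255],[-0.46,-0.14,1,0,0,-0.01,255],[-0.46,-0.14,1,0,0,-0.01,255]]]'; python3 -m handwheel '[[[0,0,0.25,0,0,0,255],[0,0,0.42,0,0,0,255],[0,0,0.42,0,0,0,255]]]'; python3 to.py .02 -.02 .085
```

```text
t: 3.08
eef_pos: [0.5542, 0.0132, 0.1177]
ee_rot: [3.137, -0.002, -1.759]
force: [0.8, -0.1, 0.8]
width: 0.0004
gripper_force: 0.0
t: 3.45
eef_pos: [0.556, 0.0144, 0.0863]
ee_rot: [3.141, -0.0, -1.758]
force: [0.4, -0.3, 0.3]
width: 0.0004
gripper_force: 0.0
t 3.45 at [0.556  0.0144 0.0863] shaker [-0.0579 -0.0222] yaw -1.7583443810402897 units [-0.0297 -0.9741  0.0155] dyaw units -0.005096108490786122 F [ 0.4116 -0.3214  0.2612]
```

```bash
python3 -m handwheel '[[[0,-0.08,0,0,0,0,255],[0,-0.16,0,0,0,0,255],[0,-0.24,0,0,0,0,255],[0,-0.32,0,0,0,0,255],[0,-0.4,0,0,0,0,255]]]'; python3 -m handwheel '[[[0,-0.03,0,0,0,0,255],[0,-0.06,0,0,0,0,255],[0,-0.06,0,0,0,0,255]]]'; python3 to.py 0 -.02 .085
```

```text
t: 4.08
eef_pos: [0.5879, 0.0088, 0.0862]
ee_rot: [3.141, -0.0, -1.758]
force: [-1.6, 0.8, 0.0]
width: 0.0007
gripper_force: 0.4
t: 4.45
eef_pos: [0.5925, 0.008, 0.0862]
ee_rot: [-3.141, 0.0, -1.758]
force: [0.4, -0.3, 0.3]
width: 0.0007
gripper_force: 0.0
t 4.45 at [0.5925 0.008  0.0862] shaker [-0.0209 -0.0217] yaw -1.7578073349591148 units [-0.0215 -0.2609  0.0153] dyaw units -0.004022016328436351 F [ 0.4255 -0.2905  0.3023]
```

```bash
python3 -m handwheel '[[[0,-0.03,0,0,0,0,255],[0,-0.06,0,0,0,0,255],[0,-0.06,0,0,0,0,255]]]'; python3 -m handwheel '[[[0,-0.03,0,0,0,0,255],[0,-0.06,0,0,0,0,255],[0,-0.06,0,0,0,0,255]]]'; python3 to.py 0 -.02 .085;python3 -c "
from h import *
s=arm.get_state();cv2.imwrite('pics/w2.png',cams.grab_frame('wrist'));i=cams.grab_frame('top')[140:285,210:350];cv2.imwrite('pics/t2.png',cv2.resize(i,None,fx=4,fy=4,interpolation=cv2.INTER_CUBIC))"
```

```text
t: 4.82
eef_pos: [0.5973, 0.0071, 0.0863]
ee_rot: [-3.141, 0.0, -1.758]
force: [-0.1, 0.1, 0.0]
width: 0.0004
gripper_force: 0.0
t: 5.2
eef_pos: [0.6021, 0.0062, 0.0863]
ee_rot: [-3.141, 0.0, -1.758]
force: [0.2, -0.6, -0.3]
width: 0.0003
gripper_force: 0.0
t 5.2 at [0.6021 0.0062 0.0863] shaker [-0.0111 -0.0217] yaw -1.757861269829045 units [-0.0213 -0.1393  0.0157] dyaw units -0.004129886068296784 F [ 0.2259 -0.6037 -0.2565]
```

View pics/w2.png

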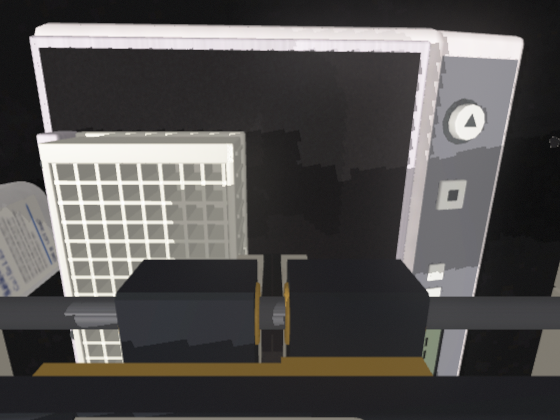

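The plate has moved rearward and is nearly square. Its near skirt edge is at about column 244 and the finger is against it. There's no stop force yet, so I'll keep pushing.

```bash
python3 -m handwheel '[[[0,-0.03,0,0,0,0,255],[0,-0.06,0,0,0,0,255],[0,-0.06,0,0,0,0,255]]]'; python3 -m handwheel '[[[0,-0.02,0,0,0,0,255],[0,-0.04,0,0,0,0,255],[0,-0.04,0,0,0,0,255]]]'; python3 to.py 0 -.02 .085
```

```text
t: 5.68
eef_pos: [0.6045, 0.0054, 0.0856]
ee_rot: [3.138, -0.001, -1.758]
force: [-6.2, 2.5, 2.9]
width: 0.0008
gripper_force: 3.4
t: 6.05
eef_pos: [0.6044, 0.0049, 0.0849]
ee_rot: [3.132, -0.002, -1.759]
force: [-15.9, 5.3, 8.3]
width: 0.0006
gripper_force: 8.6
t 6.05 at [0.6044 0.0049 0.0849] shaker [-0.0086 -0.0226] yaw -1.7587709306363508 units [-0.0328 -0.1077 -0.0018] dyaw units -0.005949207682908408 F [-15.9022   5.2633   8.2811]
```

```bash
python3 -m handwheel '[[[0,0.4,0,0,0,0,255],[0.5,0.4,0,0,0,0,255],[1,0.4,0,0,0,0,255],[1,0.4,0,0,0,0,255]]]'; python3 -m handwheel '[[[0.09,0,0,0,0,0,255],[0.09,-0.4,0,0,0,0,255],[0.09,-0.9,0,0,0,0,255],[0.09,-0.9,0,0,0,0,255]]]'; python3 to.py .047 -.02 .085
```

```text
t: 6.55
eef_pos: [0.5629, -0.0698, 0.0864]
ee_rot: [-3.141, -0.0, -1.76]
force: [0.2, 0.3, -0.7]
width: 0.0005
gripper_force: 0.0
t: 7.05
eef_pos: [0.6351, -0.0883, 0.0855]
ee_rot: [-3.141, -0.0, -1.757]
force: [-0.6, 0.4, -0.4]
width: 0.0006
gripper_force: 0.0
t 7.05 at [ 0.6351 -0.0883  0.0855] shaker [ 0.0387 -0.1085] yaw -1.7573064285566506 units [-1.1063 -0.1021  0.0064] dyaw units -0.0030202035235080693 F [-0.5909  0.3548 -0.4391]
```

```bash
python3 -m handwheel '[[[-0.1,-0.1,0,0,0,0,255],[-0.25,-0.1,0,0,0,0,255],[-0.4,-0.1,0,0,0,0,255],[-0.5,-0.1,0,0,0,0,255],[-0.6,-0.1,0,0,0,0,255]]]'; python3 -m handwheel '[[[-0.1,0,0,0,0,0,255],[-0.2,0,0,0,0,0,255],[-0.3,0,0,0,0,0,255],[-0.35,0,0,0,0,0,255],[-0.35,0,0,0,0,0,255]]]'; python3 to.py .047 -.02 .085;python3 -c "
from h import *
s=arm.get_state();cv2.imwrite('pics/w3.png',cams.grab_frame('wrist'));i=cams.grab_frame('top')[140:285,210:350];cv2.imwrite('pics/t3.png',cv2.resize(i,None,fx=4,fy=4,interpolation=cv2.INTER_CUBIC))"
```

```text
t: 7.68
eef_pos: [0.6494, -0.0418, 0.0865]
ee_rot: [-3.141, 0.0, -1.757]
force: [-1.3, -0.6, -0.3]
width: 0.0005
gripper_force: 0.4
t: 8.3
eef_pos: [0.6548, -0.0147, 0.0862]
ee_rot: [3.142, 0.0, -1.757]
force: [-0.0, -0.3, -0.4]
width: 0.0005
gripper_force: 0.0
t 8.3 at [ 0.6548 -0.0147  0.0862] shaker [ 0.0445 -0.0326] yaw -1.7574628532488474 units [-0.1577 -0.0308  0.0144] dyaw units -0.0033330529079016458 F [-0.0482 -0.2589 -0.3887]
```

View pics/w3.png

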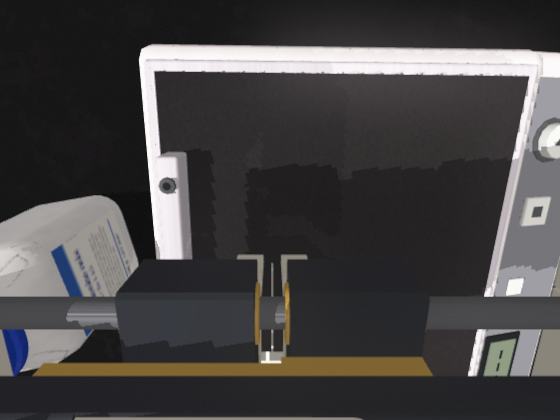

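The wrist view shows the platform clear to the right of the fingers, with the rear stop end at (170,160). The plate is hidden behind the gripper. I'll continue in small steps until the force rises.

```bash
python3 -m handwheel '[[[-0.03,0,0,0,0,0,255],[-0.06,0,0,0,0,0,255],[-0.09,0,0,0,0,0,255],[-0.09,0,0,0,0,0,255]]]'; python3 -m handwheel '[[[-0.03,0,0,0,0,0,255],[-0.06,0,0,0,0,0,255],[-0.06,0,0,0,0,0,255]]]'; python3 to.py .047 -.02 .085
```

```text
t: 8.9
eef_pos: [0.6561, -0.0078, 0.0862]
ee_rot: [-3.142, 0.0, -1.758]
force: [0.5, -0.3, 0.1]
width: 0.0005
gripper_force: 0.0
t: 9.28
eef_pos: [0.657, -0.0031, 0.0863]
ee_rot: [-3.141, 0.0, -1.758]
force: [-0.6, 0.4, -0.3]
width: 0.0007
gripper_force: 0.0
t 9.275 at [ 0.657  -0.0031  0.0863] shaker [ 0.0446 -0.0207] yaw -1.757599800606624 units [-0.0093 -0.0298  0.0158] dyaw units -0.003606947623454815 F [-0.5587  0.4025 -0.3186]
```

```bash
python3 -m handwheel '[[[-0.03,0,0,0,0,0,255],[-0.06,0,0,0,0,0,255],[-0.06,0,0,0,0,0,255]]]'; python3 -m handwheel '[[[-0.03,0,0,0,0,0,255],[-0.06,0,0,0,0,0,255],[-0.06,0,0,0,0,0,255]]]';  python3 to.py .047 -.02 .085
```

```text
t: 9.65
eef_pos: [0.6559, -0.0011, 0.0862]
ee_rot: [3.138, -0.004, -1.758]
force: [-4.6, -8.6, 4.3]
width: 0.0006
gripper_force: 5.1
t: 10.02
eef_pos: [0.6557, -0.0007, 0.0867]
ee_rot: [3.137, -0.009, -1.759]
force: [-5.3, -26.1, 6.2]
width: 0.0005
gripper_force: 13.3
t 10.025 at [ 0.6557 -0.0007  0.0867] shaker [ 0.0429 -0.0186] yaw -1.7593380958851603 units [ 0.0167 -0.0514  0.0212] dyaw units -0.007083538180527427 F [ -5.3099 -26.0697   6.1798]
```

```bash
python3 -m handwheel '[[[0.35,0,0,0,0,0,255],[0.35,0.5,0,0,0,0,255],[0.35,1,0,0,0,0,255],[0.35,1,0,0,0,0,255]]]'; python3 -m handwheel '[[[-0.5,0.05,0,0,0,0,255],[-1,0.05,0,0,0,0,255],[-1,0.05,0,0,0,0,255]]]';  python3 to.py -.01 .046 .085
```

```text
t: 10.52
eef_pos: [0.5727, -0.0063, 0.0867]
ee_rot: [3.141, 0.001, -1.757]
force: [1.3, -0.2, 0.3]
width: 0.0004
gripper_force: 0.0
t: 10.9
eef_pos: [0.5873, 0.0753, 0.0864]
ee_rot: [-3.14, 0.001, -1.755]
force: [0.1, -0.5, -0.6]
width: 0.0007
gripper_force: 0.0
t 10.9 at [0.5873 0.0753 0.0864] shaker [-0.0383  0.0435] yaw -1.7551023626407034 units [-0.031 -0.354  0.018] dyaw units 0.0013879283083864102 F [ 0.0796 -0.5457 -0.5776]
```

```bash
python3 -m handwheel '[[[0,-0.15,0,0,0,0,255],[0,-0.3,0,0,0,0,255],[0,-0.34,0,0,0,0,255],[0,-0.38,0,0,0,0,255],[0,-0.38,0,0,0,0,255]]]'; python3 to.py -.01 .046 .085
```

```text
t: 11.52
eef_pos: [0.6158, 0.0667, 0.0861]
ee_rot: [3.141, -0.0, -1.758]
force: [-0.6, -0.5, 1.0]
width: 0.0006
gripper_force: 0.0
t 11.525 at [0.6158 0.0667 0.0861] shaker [-0.0088  0.0403] yaw -1.758381414104486 units [-0.0712  0.0153  0.0143] dyaw units -0.005170174619178791 F [-0.6364 -0.4988  1.0339]
```

```bash
python3 -m handwheel '[[[0,-0.03,0,0,0,0,255],[0,-0.06,0,0,0,0,255],[0,-0.06,0,0,0,0,255]]]'; python3 -m handwheel '[[[0,-0.02,0,0,0,0,255],[0,-0.04,0,0,0,0,255],[0,-0.04,0,0,0,0,255]]]'; python3 to.py -.01 .046 .085
```

```text
t: 11.9
eef_pos: [0.6169, 0.0663, 0.0855]
ee_rot: [3.136, -0.001, -1.758]
force: [-11.1, 2.7, 4.6]
width: 0.0001
gripper_force: 5.9
t: 12.28
eef_pos: [0.6168, 0.066, 0.0851]
ee_rot: [3.131, -0.002, -1.758]
force: [-23.5, 8.5, 10.9]
width: -0.0
gripper_force: 11.8
t 12.275 at [0.6168 0.066  0.0851] shaker [-0.0077  0.0397] yaw -1.7584665201609389 units [-0.0782  0.0292  0.0013] dyaw units -0.005340386732084479 F [-23.4869   8.5486  10.9467]
```

```bash
python3 -m handwheel '[[[0,0.5,0,0,0,0,255],[0,0.5,-0.5,0,0,0,255],[-0.3,0.5,-1,0,0,0,255],[-0.6,0.7,-1,0,0,0,255],[-0.6,0.7,-1,0,0,0,255]]]'; python3 -m handwheel '[[[-0.5,0,-0.3,0,0,0,255],[-1,0.2,-0.5,0,0,0,255],[-1,0.2,-0.5,0,0,0,255]]]'; python3 to.py -.09 .15 .2;python3 -c "
from h import *
s=arm.get_state();np.save('w4.npy',s,allow_pickle=True);cv2.imwrite('pics/w4.png',cams.grab_frame('wrist'));i=cams.grab_frame('top')[140:285,210:350];cv2.imwrite('pics/t4.png',cv2.resize(i,None,fx=4,fy=4,interpolation=cv2.INTER_CUBIC))"
```

```text
t: 12.9
eef_pos: [0.5772, 0.1248, 0.1671]
ee_rot: [-3.14, 0.001, -1.756]
force: [0.4, 0.3, 0.6]
width: 0.0006
gripper_force: 0.0
t: 13.28
eef_pos: [0.5771, 0.2069, 0.2072]
ee_rot: [-3.14, 0.001, -1.755]
force: [0.0, -0.2, -0.2]
width: 0.0
gripper_force: 0.0
t 13.275 at [0.5771 0.2069 0.2072] shaker [-0.0726  0.171 ] yaw -1.7551357059116892 units [0.2623 0.2175 0.0893] dyaw units 0.0013212417664147935 F [ 0.0007 -0.1854 -0.2392]
```

View pics/w4.png

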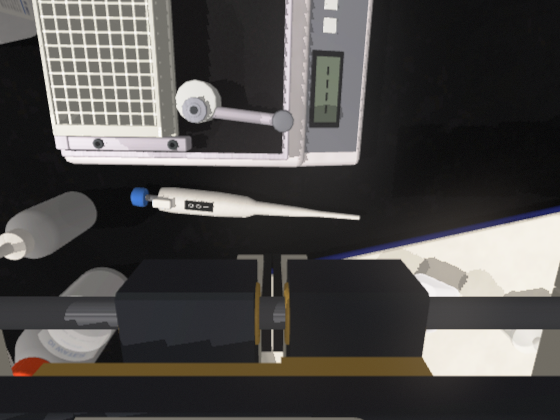

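The plate sits against the left stop, whose bar runs (55,143) to (190,143). The disc is near (198,103), the pivot cap at (194,107) and the lever end at (283,121). The pipette lies outside the housing.

Run:
```python
from h import *
from to import Rs,S
s=np.load('w4.npy',allow_pickle=True).item()
for k,(u,v,z) in dict(stub=(283,121,.114),piv=(194,109,.116),lst=(191,138,.099),lst2=(57,136,.099),pn0=(156,60,.121),pn1=(162,132,.121),pnf=(70,134,.121),bot=(10,245,.137),pip=(357,217,.01),pip2=(200,205,.034)).items():
    p=onz('wrist',(u,v),z,s);print(k,p,Rs.T@(p[:2]-S[1:]))
```

```text
stub [0.5574 0.1447 0.114 ] [-0.0806  0.1062]
piv [0.6207 0.124  0.116 ] [-0.0145  0.0975]
lst [0.6321 0.1449 0.099 ] [-0.0071  0.1201]
lst2 [0.7376 0.1235 0.099 ] [0.1005 0.1185]
pn0 [0.6377 0.0872 0.121 ] [0.009  0.0644]
pn1 [0.647  0.1357 0.121 ] [0.0092 0.1138]
pnf [0.7145 0.1245 0.121 ] [0.0776 0.1152]
bot [0.7794 0.1958 0.137 ] [0.1283 0.1973]
pip [0.492  0.2675 0.01  ] [-0.1674  0.2149]
pip2 [0.6553 0.216  0.034 ] [0.0026 0.1943]
```

View pics/t4.png

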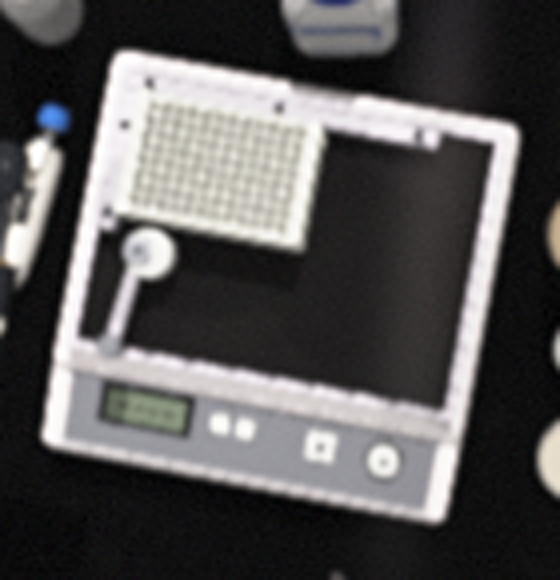

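The plate is square in the corner, touching both bars. The lever is still open, with its end at crop (108,343). Next is the lever.

```bash
python3 -m handwheel '[[[0.45,0.1,0,0,0,0,255],[0.45,0.1,0.4,0,0,0,255],[0.45,0.1,0.8,0,0,0,255],[0.45,0.1,0.8,0,0,0,255]]]'; python3 -m handwheel '[[[0,0,0.3,0,0,0,255],[0,0,0.56,0,0,0,255],[0,0,0.56,0,0,0,255]]]'; python3 to.py -.0815 .115 .097
```

```text
t: 13.88
eef_pos: [0.5603, 0.1686, 0.1396]
ee_rot: [3.137, -0.004, -1.759]
force: [0.1, 0.2, -0.4]
width: 0.0005
gripper_force: 0.0
t: 14.25
eef_pos: [0.5618, 0.17, 0.0972]
ee_rot: [3.14, -0.002, -1.758]
force: [0.4, -0.5, -0.0]
width: 0.0003
gripper_force: 0.0
t 14.25 at [0.5618 0.17   0.0972] shaker [-0.0809  0.1319] yaw -1.7582324693071472 units [0.2115 0.0074 0.0026] dyaw units -0.0048722850245011 F [ 0.436  -0.4579 -0.047 ]
```

```bash
python3 -m handwheel '[[[0.21,0,0,0,0,0,255],[0.38,0.03,0,0,0,0,255],[0.55,0.03,0,0,0,0,255],[0.7,0,0,0,0,0,255],[0.85,-0.05,0,0,0,0,255]]]';  python3 to.py -.0597 .0437 .097
```

```text
t: 14.88
eef_pos: [0.5535, 0.1025, 0.0978]
ee_rot: [-3.141, 0.0, -1.758]
force: [-0.4, -0.3, 0.9]
width: 0.0003
gripper_force: 0.0
t 14.875 at [0.5535 0.1025 0.0978] shaker [-0.0766  0.064 ] yaw -1.7578243677980259 units [ 0.2529 -0.2113  0.0096] dyaw units -0.00405608200625851 F [-0.3903 -0.2937  0.8706]
```

```bash
python3 -m handwheel '[[[0.13,-0.1,0,0,0,0,255],[0.25,-0.21,0,0,0,0,255],[0.34,-0.35,0,0,0,0,255],[0.42,-0.47,0,0,0,0,255],[0.42,-0.47,0,0,0,0,255]]]';  python3 to.py -.0374 .03 .097; python3 -c "
from h import *
i=cams.grab_frame('top')[140:285,210:350];cv2.imwrite('pics/t5.png',cv2.resize(i,None,fx=4,fy=4,interpolation=cv2.INTER_CUBIC))"
```

```text
t: 15.5
eef_pos: [0.5847, 0.0628, 0.0971]
ee_rot: [3.141, -0.0, -1.759]
force: [0.3, 0.2, -0.1]
width: 0.0007
gripper_force: 0.0
t 15.5 at [0.5847 0.0628 0.0971] shaker [-0.0386  0.0307] yaw -1.7588235567686614 units [ 0.0085 -0.0155  0.0014] dyaw units -0.006054459947529622 F [ 0.3442  0.1562 -0.1378]
```

```bash
python3 -m handwheel '[[[0,-0.05,0,0,0,0,255],[0,-0.1,0,0,0,0,255],[0,-0.1,0,0,0,0,255]]]';   python3 -m handwheel '[[[0,-0.04,0,0,0,0,255],[0,-0.08,0,0,0,0,255],[0,-0.08,0,0,0,0,255]]]'; python3 to.py -.0374 .03 .097; python3 -c "
from h import *
i=cams.grab_frame('top')[140:285,210:350];cv2.imwrite('pics/t6.png',cv2.resize(i,None,fx=4,fy=4,interpolation=cv2.INTER_CUBIC))"
```

```text
t: 15.92
eef_pos: [0.5922, 0.0621, 0.0975]
ee_rot: [-3.141, 0.0, -1.758]
force: [-0.3, -0.4, 0.2]
width: 0.0003
gripper_force: 0.0
t: 16.3
eef_pos: [0.5984, 0.0606, 0.0974]
ee_rot: [-3.142, 0.0, -1.758]
force: [-0.3, 0.5, -0.4]
width: 0.0003
gripper_force: 0.0
t 16.3 at [0.5984 0.0606 0.0974] shaker [-0.0247  0.0311] yaw -1.7579722346897526 units [0.0144 0.1587 0.0052] dyaw units -0.004351815789711999 F [-0.2722  0.4542 -0.3971]
```

View pics/t6.png

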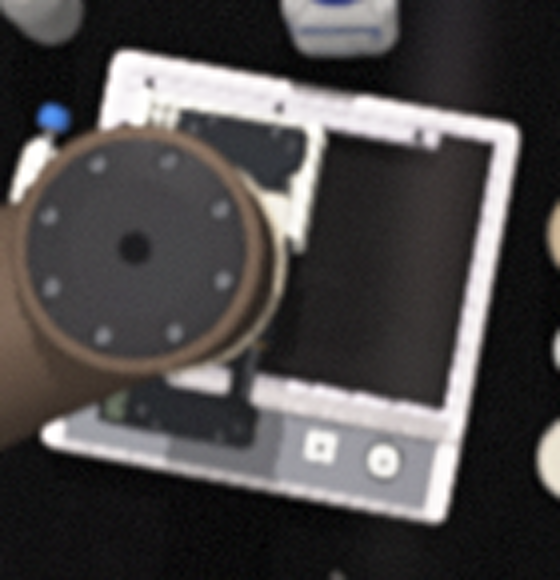

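The gripper hides the lever in the top view. The lack of resistance suggests the finger slipped off it, so I'll lift and look.

```bash
python3 -m handwheel '[[[0,0,-0.5,0,0,0,255],[0,0.1,-1,0,0,0,255],[-0.4,0.4,-1,0,0,0,255],[-0.8,0.6,-1,0,0,0,255],[-0.8,0.6,-1,0,0,0,255]]]';   python3 -m handwheel '[[[-0.6,0,-0.3,0,0,0,255],[-0.9,0,-0.4,0,0,0,255],[-0.9,0,-0.4,0,0,0,255]]]'; python3 to.py -.0374 .03 .097; python3 -c "
from h import *
s=arm.get_state();np.save('w7.npy',s,allow_pickle=True);cv2.imwrite('pics/w7.png',cams.grab_frame('wrist'))"
```

```text
t: 16.98
eef_pos: [0.5624, 0.1343, 0.1778]
ee_rot: [-3.141, 0.001, -1.755]
force: [-0.2, 0.1, -0.9]
width: 0.0005
gripper_force: 0.0
t: 17.35
eef_pos: [0.5769, 0.2043, 0.2097]
ee_rot: [-3.141, 0.0, -1.756]
force: [0.4, 0.4, -0.9]
width: 0.0006
gripper_force: 0.0
t 17.35 at [0.5769 0.2043 0.2097] shaker [-0.0723  0.1684] yaw -1.7564474444745135 units [ 1.7305 -0.4365  1.4085] dyaw units -0.0013022353592337943 F [ 0.3908  0.4385 -0.9317]
```

View pics/w7.png

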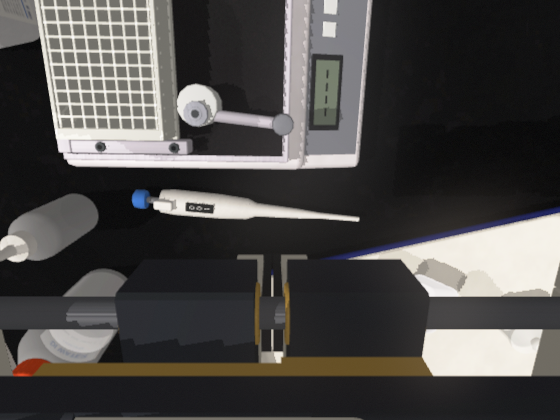

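The lever hasn't moved: its end is still at (283,124) and the pivot cap at (196,112). The finger must have missed it. I'll check the stub's height against the scene camera numerically.

Run:
```python
from h import *
from to import Rs,S
for f,st in(("pics/w4.png","w4.npy"),("pics/w7.png","w7.npy")):
    s=np.load(st,allow_pickle=True).item();g=cv2.cvtColor(cv2.imread(f),cv2.COLOR_BGR2GRAY)
    c=cv2.HoughCircles(g[60:150,160:310],cv2.HOUGH_GRADIENT,1,20,param1=100,param2=12,minRadius=7,maxRadius=26)
    print(f,(c[0]+[160,60,0])[:6].tolist() if c is not None else None)
im=cams.grab_frame("scene");cv2.imwrite("pics/s8.png",im)
for z in(.09,.1,.114,.13):
    p=proj("scene",np.array([.558,.1437,z]));print(z,p)
g=cv2.cvtColor(cv2.imread("pics/scene0.png"),cv2.COLOR_BGR2GRAY)
print("cols 195-245 step2");
for v in range(176,226,2):print(v,*["%3d"%g[v,u] for u in range(195,247,2)])
```

```text
pics/w4.png [[196.5, 103.5, 24.299999237060547], [281.5, 121.5, 11.399999618530273], [186.5, 121.5, 17.399999618530273], [161.5, 121.5, 17.399999618530273], [175.5, 142.5, 7.400000095367432]]
pics/w7.png [[197.5, 104.5, 21.0], [282.5, 124.5, 10.600000381469727]]
0.09 [210.1348 195.0363]
0.1 [209.7202 191.3649]
0.114 [209.1327 186.1617]
0.13 [208.4508 180.1227]
cols 195-245 step2
176  23  27  25  20  24  20  20   9  17  21  24  18  12  20  17  19  19  14  20  49  94 114 147 233 228 190
178  18  29  26  24  16  19  13  15  17  13  17  15  17  18  14  12  19  19  41 160 189 177 212 214 165 147
180  25  21  19  26  19  17  22  18  20  10  14  13  17  21  13  18  15  25  94 173 193 194 201 247 243 166
182  28  23  20  14  19  15  22  21  13  16  18  17  17  21  29  51  89 141 210 240 212 226 248 252 245 150
184  23  28  16  15  17  16  33  59  69  43  19  33  64 117 159 219 219 211 187 227 243 247 243 229 197 104
186  15  20  13  21  18  26 100 155 160 136 136 187 222 216 203 174 159 150 155 179 181 178 176 174 177 110
188  18  20  22  26  22  34  99 135 134 138 202 193 166 153 145 139 12
[... 1281 characters left out ...]
 176 217 216  96  54  52  50  53  52  48  47  48  37
214 108  94 103 109  95  97 154 203 221 217 211 209 208 193 171 206 229 142  60  49  49  47  49  46  48  45
216  98 108  95 127 148 126  93 143 198 225 216 209 209 207 197 175 200 230 145  61  48  48  53  49  50  50
218  98 114 125 123 146 150 129  88 137 199 220 219 211 210 211 206 184 191 228 186  71  48  47  50  48  49
220  69 128 149 146 130 141 148 132  88 131 191 221 219 212 209 209 209 192 181 227 212  79  48  49  48  49
222 133  84 127 150 148 139 143 151 126  72 139 188 222 220 211 207 206 207 193 180 221 217 100  50  50  49
224 159 136  76 121 149 149 144 134  93  83 143 143 181 218 221 214 207 210 210 196 174 217 224 124  51  49
```

Run:
```python
from h import *
s=np.load('w7.npy',allow_pickle=True).item()
print("stub if unmoved in w7",proj("wrist",onz("wrist",(281.5,121.5),.114,np.load('w4.npy',allow_pickle=True).item()),s))
p=proj("scene",s['eef_pos']);print("tcp scene",p)
a=cv2.imread("pics/scene0.png").astype(int);b=cv2.imread("pics/s8.png").astype(int)
d=(np.abs(a-b).max(2)>30).astype(np.uint8)
u,v=p.astype(int)
for r in range(v-40,v+25,3):print(r,"".join(".#"[d[r,c]] for c in range(u-50,u+60,2)))
print("lever area diff")
for r in range(176,200,2):print(r,"".join(".#"[d[r,c]] for c in range(195,247,1)))
```

```text
stub if unmoved in w7 [281.6044 124.918 ]
tcp scene [193.7992 137.9924]
97 .#.#########.###############.######....................
100 ###..###.#.....############..####......................
103 .######...##############.#####.........................
106 ..########.##.......##########.........................
109 .....######..........#########.........................
112 .......##.............########.........................
115 ......................########.........................
118 ......................########.........................
121 ......................########.........................
124 .........................###...........................
127 ........................####...........................
130 .......................................................
133 .......................................................
136 .......................................................
139 .......................................................
142 .......................................................
145 .......................................................
148 .....
[... 290 characters left out ...]

lever area diff
176 .............................................######.
178 .......................................##....##.....
180 ......................................##............
182 ....................................######.........#
184 ..............................#......##...........##
186 ..................................................##
188 ...................................................#
190 ..................................................##
192 ...................................................#
194 ...................................................#
196 ...................................................#
198 ...................................................#
```

Run:
```python
from h import *
s=np.load('w7.npy',allow_pickle=True).item()
print(arm.grip_point_offset)
p=proj("scene",s['eef_pos']).astype(int);u,v=p
a=cv2.imread("pics/scene0.png");b=cv2.imread("pics/s8.png")
print(u,v)
for r in range(v-22,v+10,2):print(r,*["%3d/%3d"%(b[r,c].mean(),a[r,c].mean()) for c in range(u-12,u+22,3)])
w=cv2.imread("pics/w7.png").mean(2).astype(int)
for r in range(232,300,4):print(r,*["%3d"%w[r,c] for c in range(228,320,4)])
```

```text
0.0188
193 137
115 154/162 140/155 143/114 146/ 51  86/ 47 111/ 44 147/ 50  81/ 42  41/ 44  60/ 62 164/172 164/172
117 152/159 139/154 145/114 147/ 62  69/ 56 105/ 60 148/ 59  85/ 60  51/ 56  63/ 66 164/170 162/173
119 148/156 143/155 141/105 145/ 75  47/ 66  91/ 61 147/ 64  88/ 65  61/ 64  68/ 73 164/171 164/172
121 144/152 142/152 139/121 145/ 99  94/ 91  88/ 78 146/ 80 100/ 77  60/ 60  69/ 76 163/171 164/173
123 139/148 140/147 140/159 146/143 128/118  68/ 98 148/114 117/109  59/ 64  59/ 67 154/159 163/173
125 178/187 155/166 142/161 147/178 131/176  61/156 146/174 127/139  59/ 60  58/ 64 106/112 161/169
127 208/218 197/207 149/168 144/177 139/186  58/159 151/179 140/151  57/ 62  62/ 62  30/ 37  76/ 78
129 225/231 222/229 155/167 147/174 145/181 134/174 170/180 145/155  62/ 61  62/ 64  39/ 31  23/ 27
131 223/231 205/215 139/147 164/174 172/182 162/172 174/182 153/158  59/ 64  62/ 64  38/ 42  23/ 24
133 193/202 136/145 109/116 171/180 178/187 161/169 170/177 159/169  61/ 65  60/ 65  39/ 42  23/ 23
135 101/108  44/ 48  79/ 83 170/178 178/185 163/172 170/178 163/169  61/ 66  59/ 63  
[... 1446 characters left out ...]
  33  33  33  33  33  32  33
272  29  29  32  31  31  31  32  30 107  30  30  49  29  29 108  35  34  32  34  32  31  33  32
276  28  30  29  30  31  30  31  31 109  28  30 131  30  30 108  36  34  31  32  33  31  32  31
280  29  31  30  29  31  30  31  30 110  28  29 185  29  28 109  37  33  32  30  32  31  31  30
284  30  29  29  31  31  30  29  64 102  28  30 185  28  27  96  61  32  32  32  30  31  31  32
288  28  29  30  29  31  31  30  73  94  28  30 185  28  29 104  75  31  32  31  31  32  31  31
292  35  35  35  36  37  36  36  77  88  28  29 186  28  29 102  91  34  34  32  32  31  31  32
296  41  42  42  43  43  42  42  81  71  41  41 141  41  41  70 105  34  34  34  34  34  34  34
```

The scene view shows the fingertips ending about 23 mm above the reported TCP when closed (row 129 rather than 138). The wrist view agrees. That means they passed over the 114 mm stub, and the plate was pushed on its upper sides. I'll redo the lever push about 17 mm lower, watching force.

```bash
python3 -m handwheel '[[[0.43,0.11,0,0,0,0,255],[0.43,0.11,0.4,0,0,0,255],[0.43,0.11,0.9,0,0,0,255],[0.43,0.11,0.9,0,0,0,255]]]'; python3 -m handwheel '[[[0,0,0.3,0,0,0,255],[0,0,0.6,0,0,0,255],[0,0,0.71,0,0,0,255],[0,0,0.71,0,0,0,255]]]'; python3 to.py -.0815 .115 .08
```

```text
t: 17.95
eef_pos: [0.559, 0.1687, 0.1346]
ee_rot: [3.137, -0.004, -1.759]
force: [-0.1, 0.2, 0.2]
width: 0.0007
gripper_force: 0.0
t: 18.45
eef_pos: [0.5617, 0.1709, 0.0814]
ee_rot: [-3.141, -0.0, -1.758]
force: [-0.0, 0.2, 0.1]
width: 0.0004
gripper_force: 0.0
t 18.45 at [0.5617 0.1709 0.0814] shaker [-0.0811  0.1327] yaw -1.757823074176537 units [0.2215 0.0043 0.017 ] dyaw units -0.004053494763280874 F [-0.0247  0.2169  0.0697]
```

```bash
python3 -m handwheel '[[[0.21,0,0,0,0,0,255],[0.38,0.04,0,0,0,0,255],[0.55,0.06,0,0,0,0,255]]]'
python3 - <<'E'
from h import *
# stub seen now? compare scene
b=cams.grab_frame("scene");cv2.imwrite("pics/s9.png",b);a=cv2.imread("pics/s8.png")
for r in range(180,200,2):print(r,*["%3d/%3d"%(b[r,c].mean(),a[r,c].mean()) for c in range(201,240,3)])
E
```

```text
t: 18.82
eef_pos: [0.5485, 0.1279, 0.0815]
ee_rot: [-3.14, 0.001, -1.758]
force: [1.0, 2.3, -1.0]
width: 0.0004
gripper_force: 0.8
180 107/ 24 145/ 12 149/ 12 144/ 18  56/ 20 149/ 16 135/ 19  19/ 20  17/ 17  17/ 19  41/ 74 159/156 172/173
182  82/ 18 142/ 16 149/ 17 144/ 17  51/ 18 147/ 17 127/ 15  18/ 15  18/ 40  24/ 99  65/176 169/187 198/196
184  45/ 13 141/ 18 149/ 25 134/ 63  44/ 41 142/ 24 126/ 54  26/116  28/187  72/190 156/164 191/209 204/225
186  33/ 23 137/ 18 147/ 98 129/149  38/128 139/146 134/193  51/187  95/160 130/142 211/142 154/159 163/164
188  30/ 28 134/ 20 145/ 94 146/129  55/130 138/194 141/158  75/139  77/129 191/105 176/111 145/158 162/164
190  30/ 17 133/ 21 145/ 76 147/ 94  69/103 136/138 132/126  66/ 91 126/ 62 147/ 48 132/ 84 151/158 162/163
192  25/ 26  92/ 36 143/ 90 149/ 92  78/ 91 103/ 85  91/ 55  90/ 48 135/ 46 130/ 40  53/ 63 136/156 162/163
194  45/ 39 167/164 114/ 82 130/ 57  56/ 50  57/ 46  93/ 44  93/ 46 124/ 37  76/ 30  27/ 31  48/ 91  90/124
196  42/ 44 201/200 141/141  48/ 50  34/ 45  50/ 43  91/ 40  93/ 29  79/ 30  29/ 29  28/ 28  31/ 27  33/ 31
198  83/ 83 203/201 170/207  93/130  31/ 36  37/ 32  85/ 32  84/ 37  35/ 36  32/ 34  33/ 30  34/ 35  41/ 40
```

```bash
python3 -m handwheel '[[[0.15,-0.03,0,0,0,0,255],[0.3,-0.08,0,0,0,0,255],[0.43,-0.16,0,0,0,0,255],[0.55,-0.26,0,0,0,0,255]]]';python3 to.py -.0404 .03 .08; python3 -m handwheel '[[[0.1,-0.12,0,0,0,0,255],[0.17,-0.22,0,0,0,0,255],[0.17,-0.22,0,0,0,0,255]]]'; python3 to.py -.0404 .03 .08
```

```text
t: 19.38
eef_pos: [0.5604, 0.0806, 0.0803]
ee_rot: [3.14, -0.001, -1.758]
force: [-1.8, 1.1, 0.5]
width: 0.0006
gripper_force: 1.1
t 19.375 at [0.5604 0.0806 0.0803] shaker [-0.0658  0.0438] yaw -1.7581209458837803 units [ 0.1716 -0.3174  0.0036] dyaw units -0.004649238177767412 F [-1.7871  1.1357  0.495 ]
t: 19.75
eef_pos: [0.5763, 0.0643, 0.0806]
ee_rot: [-3.141, -0.0, -1.758]
force: [0.4, 1.1, 0.4]
width: 0.0005
gripper_force: 0.0
t 19.75 at [0.5763 0.0643 0.0806] shaker [-0.0472  0.0306] yaw -1.7584337954222304 units [ 0.0078 -0.0846  0.0069] dyaw units -0.005274937254667655 F [0.4471 1.1326 0.4481]
```

Contact is good, so I'll continue toward +x until the end stop.

```bash
python3 -m handwheel '[[[0,-0.06,0,0,0,0,255],[0,-0.1,0,0,0,0,255],[0,-0.1,0,0,0,0,255]]]';python3 to.py -.0404 .03 .08; python3 -m handwheel '[[[0,-0.04,0,0,0,0,255],[0,-0.07,0,0,0,0,255],[0,-0.07,0,0,0,0,255]]]'; python3 to.py -.0404 .03 .08
```

```text
t: 20.12
eef_pos: [0.5829, 0.0631, 0.0804]
ee_rot: [3.141, -0.001, -1.758]
force: [-2.5, -1.4, -1.1]
width: 0.0005
gripper_force: 1.4
t 20.125 at [0.5829 0.0631 0.0804] shaker [-0.0405  0.0307] yaw -1.7577758492090676 units [ 0.0084 -0.001   0.0051] dyaw units -0.003959044828341973 F [-2.4781 -1.4461 -1.0904]
t: 20.5
eef_pos: [0.5842, 0.0622, 0.0797]
ee_rot: [3.134, -0.002, -1.758]
force: [-18.0, 4.1, 8.4]
width: 0.0007
gripper_force: 9.1
t 20.5 at [0.5842 0.0622 0.0797] shaker [-0.039   0.0301] yaw -1.7584704967804825 units [ 0.0009  0.0171 -0.0041] dyaw units -0.005348339971171789 F [-18.0418   4.0905   8.3769]
```

```bash
python3 -m handwheel '[[[0,-0.04,0,0,0,0,255],[0,-0.04,0,0,0,0,255]]]'; python3 -m handwheel '[[[0,0.2,0,0,0,0,255],[0.2,0.4,-0.3,0,0,0,255],[0.5,0.5,-1,0,0,0,255],[0.5,0.5,-1,0,0,0,255]]]'; python3 -m handwheel '[[[-0.5,0,0,0,0,0,255],[-1,0,-0.5,0,0,0,255],[-1,0,-0.5,0,0,0,255]]]'; python3 -m handwheel '[[[-0.6,0,-0.1,0,0,0,255],[-1,0,-0.1,0,0,0,255],[-1,0,-0.1,0,0,0,255]]]';python3 - <<'E'
from h import *
from to import Rs,S
s=arm.get_state();w=cams.grab_frame("wrist");cv2.imwrite("pics/w10.png",w);np.save('w10.npy',s,allow_pickle=True)
t=cams.grab_frame("top");cv2.imwrite("pics/t10.png",t)
print(s['eef_pos'])
g=cv2.cvtColor(w,cv2.COLOR_BGR2GRAY)
for a in(1.7,1.8,1.9):
    f=.35-a;p=Rs@(np.array([-.0145,.097])+.067*np.array([-np.cos(f),np.sin(f)]))+S[1:];print(a,proj("wrist",np.array([*p,.114]),s),proj("top",np.array([*p,.114])))
u,v=map(int,proj("wrist",np.array([*p,.114]),s));print(u,v)
c=cv2.HoughCircles(g,cv2.HOUGH_GRADIENT,1,15,param1=100,param2=12,minRadius=7,maxRadius=28)
if c is not None:print([x.tolist() for x in c[0] if abs(x[0]-u)<90 and abs(x[1]-v)<120])
v0=max(v-24,0)
for r in range(v0,v0+100,4):print(r,*["%3d"%g[r,cc] for cc in range(max(u-40,0),u+50,4)])
E
```

```text
t: 20.75
eef_pos: [0.5847, 0.0618, 0.0793]
ee_rot: [3.13, -0.003, -1.759]
force: [-25.5, 7.4, 13.9]
width: 0.0007
gripper_force: 13.9
t: 21.25
eef_pos: [0.5484, 0.0302, 0.1661]
ee_rot: [-3.132, 0.005, -1.757]
force: [-0.3, -0.0, -0.5]
width: 0.0005
gripper_force: 0.0
t: 21.62
eef_pos: [0.5631, 0.1118, 0.2037]
ee_rot: [-3.135, 0.004, -1.755]
force: [-0.5, -0.2, -0.0]
width: 0.0003
gripper_force: 0.0
t: 22.0
eef_pos: [0.5754, 0.1891, 0.2078]
ee_rot: [-3.141, 0.0, -1.756]
force: [0.3, 0.0, -0.7]
width: 0.0005
gripper_force: 0.0
[0.5754 0.1891 0.2078]
1.7 [213.246   38.5806] [267.1801 212.4419]
1.8 [203.8516  36.8242] [268.0503 210.0681]
1.9 [194.3781  36.0962] [268.6796 207.6208]
194 36
[[130.5, 61.5, 27.399999618530273], [106.5, 96.5, 27.399999618530273], [133.5, 110.5, 27.399999618530273], [148.5, 150.5, 27.399999618530273], [136.5, 76.5, 22.899999618530273], [119.5, 38.5, 22.899999618530273], [106.5, 116.5, 25.200000762939453], [114.5, 55.5, 25.200000762939453], [120.5, 80.5, 21.799999237060547], [120.5, 144.5, 27.399999618530273], [171.5, 132.5, 27.399999618530273], [190.5, 132.5, 1
[... 2345 characters left out ...]
  34  24  25  22  25  31  35  38
84 231 227 114 114 114 140  42  23  22  23 174 211 156 102  24  36  24  24  23  26  33  34  36
88 235 227 123 115 115 142  54  24  23  21 173 212 156 102  24  31  24  24  23  25  25  37  36
92 226 229 114 114 114 140  67  21  22  21 172 213 157 103  25  36  29  25  25  24  25  36  35
96 223 230 115 114 114 140  71  22  22  23 171 214 158 102  23  35  22  26  23  26  33  37  37
100 239 231 115 114 114 137  80  23  24  22 170 214 160 103  24  30  24  25  24  25  26  34  36
104 196 232 118 115 114 131  85  22  23  23 168 216 159 103  24  35  24  25  26  27  36  38  37
108 174 227 124 115 115 130  99  25  24  24 168 216 160 103  24  36  26  25  25  27  34  39  38
```

The stub is at (197,38), where 1.9 rad predicts (194,36), and it resisted with 25 N, so the cam is on its end stop. I'll check the seat numerically against the view before clamping, and get the way to the key.

```bash
python3 - <<'E'
from h import *
w=cv2.imread("pics/w10.png").mean(2).astype(int)
for c in(80,100,120,140):print(c,*w[118:172:2,c])
print("rear");
for r in(60,100,140):print(r,*w[r,30:80:2])
a=cv2.imread("pics/t4.png");b=cv2.resize(cv2.imread("pics/t10.png")[140:285,210:350],None,fx=4,fy=4,interpolation=cv2.INTER_CUBIC)
d=np.abs(a.astype(int)-b).max(2)
print("plate region diff p95",np.percentile(d[100:240,130:320],[50,95,99]))
A=cv2.cvtColor(a,cv2.COLOR_BGR2GRAY)[90:255,115:335].astype(np.float32);B=cv2.cvtColor(b,cv2.COLOR_BGR2GRAY)[90:255,115:335].astype(np.float32)
print("shift px/4",cv2.phaseCorrelate(A,B))
E
python3 to.py -.135 -.087 .2
```

```text
80 112 112 112 208 200 118 126 112 121 215 227 127 122 114 112 140 246 247 246 245 246 227 240 238 237 232 229
100 112 112 113 194 207 112 112 113 112 152 218 137 144 159 182 206 236 246 246 245 244 229 110 77 64 107 206
120 234 234 228 234 241 217 204 177 163 159 233 113 112 113 114 136 220 233 232 231 230 224 233 232 230 227 225
140 112 112 112 134 232 112 112 113 113 118 232 131 113 113 113 118 196 231 230 230 230 215 213 212 209 209 224
rear
60 11 13 11 9 10 11 12 214 228 143 242 217 205 207 206 214 240 239 216 216 216 215 222 249 225
100 17 18 17 17 18 18 19 18 19 18 217 229 141 243 222 210 210 210 219 241 233 219 219 219 219
140 18 15 17 16 18 17 17 18 16 16 16 19 19 230 245 176 241 162 126 126 127 121 240 154 126
plate region diff p95 [ 4.   15.   67.01]
shift px/4 ((0.4776793740410028, -0.04995575026381971), 0.722611739029119)
t 22.1 at [0.5748 0.1872 0.208 ] shaker [-0.0712  0.1512] yaw -1.7571606047621802 units [2.9783 0.7931 0.1012] dyaw units -0.0027285559345671118 F [ 0.7871 -0.127  -0.4346]
```

```bash
python3 -m handwheel '[[[0.6,-0.4,0,0,0,0,255],[1,-0.8,0,0,0,0,255]]]'; python3 -m handwheel '[[[0.7,-0.4,0,0,0,0,255],[1,-0.65,0,0,0,0,255]]]'; python3 -m handwheel '[[[0.45,0,0,0,0,0,255],[0.45,0,0.5,0,0,0,255],[0.45,0,1,0,0,0,255],[0.45,0,1,0,0,0,255]]]';  python3 to.py .045 -.04 .086
```

```text
t: 22.35
eef_pos: [0.623, 0.0947, 0.209]
ee_rot: [-3.141, 0.0, -1.757]
force: [0.8, 1.2, 1.5]
width: 0.0007
gripper_force: 0.0
t: 22.6
eef_pos: [0.6593, 0.0046, 0.2086]
ee_rot: [-3.141, -0.0, -1.76]
force: [0.5, 1.0, 0.0]
width: 0.0005
gripper_force: 0.0
t: 23.1
eef_pos: [0.6498, -0.0284, 0.1256]
ee_rot: [3.136, -0.002, -1.759]
force: [0.1, 0.1, 1.6]
width: 0.0005
gripper_force: 0.0
t 23.1 at [ 0.6498 -0.0284  0.1256] shaker [ 0.0421 -0.047 ] yaw -1.7594242074278381 units [-0.0883 -0.0383  0.4946] dyaw units -0.0072557612658830095 F [0.0584 0.0696 1.5872]
```

```bash
python3 -m handwheel '[[[0,0,0.3,0,0,0,255],[0,0,0.47,0,0,0,255],[-0.15,0,0.47,0,0,0,255],[-0.28,0,0.47,0,0,0,255],[-0.28,0,0.47,0,0,0,255]]]'; python3 to.py .045 -.02 .086; python3 -m handwheel '[[[-0.03,0,0,0,0,0,255],[-0.06,0,0,0,0,0,255],[-0.06,0,0,0,0,0,255]]]';python3 to.py .045 -.02 .086;python3 -m handwheel '[[[-0.02,0,0,0,0,0,255],[-0.04,0,0,0,0,0,255],[-0.04,0,0,0,0,0,255]]]';python3 to.py .045 -.02 .086
```

```text
t: 23.72
eef_pos: [0.6575, -0.0036, 0.0921]
ee_rot: [-3.14, 0.001, -1.756]
force: [0.6, 0.5, -0.5]
width: 0.0007
gripper_force: 0.0
t 23.725 at [ 0.6575 -0.0036  0.0921] shaker [ 0.0451 -0.0212] yaw -1.7561861939034655 units [-0.0145  0.0019  0.0762] dyaw units -0.0007797342171378396 F [ 0.604   0.5148 -0.4988]
t: 24.1
eef_pos: [0.6575, -0.0008, 0.0913]
ee_rot: [3.142, -0.001, -1.758]
force: [-1.3, -2.4, 0.8]
width: 0.0006
gripper_force: 1.4
t 24.1 at [ 0.6575 -0.0008  0.0913] shaker [ 0.0446 -0.0184] yaw -1.7579149625179087 units [ 0.0205 -0.0048  0.0659] dyaw units -0.004237271446024149 F [-1.2814 -2.3859  0.7673]
t: 24.48
eef_pos: [0.6574, -0.0003, 0.0914]
ee_rot: [3.141, -0.004, -1.759]
force: [-0.8, -14.0, 3.0]
width: 0.0007
gripper_force: 6.7
t 24.475 at [ 0.6574 -0.0003  0.0914] shaker [ 0.0445 -0.0179] yaw -1.758583689412767 units [ 0.026  -0.0066  0.067 ] dyaw units -0.005574725235740985 F [ -0.7808 -14.044    3.0043]
```

Contact with the plate's right side came at the same place as before, so it is still tight on the left stop. Now the start key.

```bash
python3 -m handwheel '[[[0.3,0,0,0,0,0,255],[0.8,0.3,-0.3,0,0,0,255],[0.98,0.8,-0.5,0,0,0,255],[0.98,1,-0.5,0,0,0,255]]]'; python3 -m handwheel '[[[0,0.7,0,0,0,0,255],[0,1,0,0,0,0,255],[0,1,0,0,0,0,255]]]';  python3 to.py -.133 -.0895 .06
python3 - <<'E'
from h import *
from to import Rs,S
s=arm.get_state();w=cams.grab_frame("wrist");cv2.imwrite("pics/w11.png",w)
k=np.array([.4775,-.0397,.057]);print("key proj",proj("wrist",k,s))
E
```

```text
t: 24.98
eef_pos: [0.5637, -0.0603, 0.1325]
ee_rot: [-3.139, 0.002, -1.759]
force: [1.4, 0.8, 1.0]
width: 0.0005
gripper_force: 0.0
t: 25.35
eef_pos: [0.4851, -0.044, 0.1312]
ee_rot: [-3.141, 0.001, -1.757]
force: [0.6, 0.4, 0.7]
width: 0.0001
gripper_force: 0.0
t 25.35 at [ 0.4851 -0.044   0.1312] shaker [-0.1168 -0.0926] yaw -1.7569290706621468 units [-0.0372  0.2024  0.8905] dyaw units -0.0022654877345003044 F [0.593  0.3767 0.7273]
key proj [283.3046 214.2079]
```

```bash
python3 -m handwheel '[[[-0.03,0.2,0,0,0,0,255],[-0.03,0.2,0.4,0,0,0,255],[-0.03,0.2,0.8,0,0,0,255],[-0.03,0.2,0.9,0,0,0,255],[-0.03,0.2,0.9,0,0,0,255]]]';  python3 to.py -.133 -.0895 .04; python3 -m handwheel '[[[0,0,0.1,0,0,0,255],[0,0,0.18,0,0,0,255],[0,0,0.18,0,0,0,255]]]'; python3 to.py -.133 -.0895 .03
```

```text
t: 26.02
eef_pos: [0.4711, -0.039, 0.059]
ee_rot: [3.141, -0.001, -1.758]
force: [0.2, 0.0, -0.3]
width: 0.0005
gripper_force: 0.0
t 26.025 at [ 0.4711 -0.039   0.059 ] shaker [-0.1316 -0.0903] yaw -1.7576481286164276 units [-0.0098  0.0177  0.2372] dyaw units -0.0037036036430619923 F [ 0.1677  0.0333 -0.3373]
t: 26.4
eef_pos: [0.4708, -0.0391, 0.0444]
ee_rot: [3.141, -0.0, -1.758]
force: [0.9, -0.3, 0.1]
width: 0.0005
gripper_force: 0.0
t 26.4 at [ 0.4708 -0.0391  0.0444] shaker [-0.1318 -0.0904] yaw -1.7578992096494752 units [-0.0111  0.015   0.1804] dyaw units -0.004205765709157205 F [ 0.8648 -0.3403  0.0736]
```

Now stepping down while watching the vertical force.

```bash
for i in 1; do python3 -m handwheel '[[[0,0,0.05,0,0,0,255],[0,0,0.07,0,0,0,255],[0,0,0.07,0,0,0,255]]]'; python3 -m handwheel '[[[0,0,0.02,0,0,0,255],[0,0,0.03,0,0,0,255],[0,0,0.03,0,0,0,255]]]'; python3 -m handwheel '[[[0,0,0.02,0,0,0,255],[0,0,0.03,0,0,0,255],[0,0,0.03,0,0,0,255]]]'; done | grep -E "eef|force: \["
```

```text
eef_pos: [0.471, -0.039, 0.039]
force: [-0.2, 1.0, -0.3]
eef_pos: [0.471, -0.039, 0.0366]
force: [0.1, 0.7, -0.3]
eef_pos: [0.471, -0.0391, 0.0342]
force: [-0.4, 0.0, -0.9]
```

```bash
for i in 1; do python3 -m handwheel '[[[0,0,0.02,0,0,0,255],[0,0,0.03,0,0,0,255],[0,0,0.03,0,0,0,255]]]'; python3 -m handwheel '[[[0,0,0.02,0,0,0,255],[0,0,0.03,0,0,0,255],[0,0,0.03,0,0,0,255]]]'; python3 -m handwheel '[[[0,0,0.02,0,0,0,255],[0,0,0.03,0,0,0,255],[0,0,0.03,0,0,0,255]]]'; done | grep -E "eef|force: \["
```

```text
eef_pos: [0.471, -0.0391, 0.0318]
force: [-0.7, -0.3, -0.2]
eef_pos: [0.4714, -0.039, 0.0296]
force: [1.3, -0.4, 1.3]
eef_pos: [0.4716, -0.0389, 0.0273]
force: [2.2, -0.7, 4.1]
```

```bash
for i in 1; do python3 -m handwheel '[[[0,0,0.02,0,0,0,255],[0,0,0.03,0,0,0,255],[0,0,0.03,0,0,0,255]]]'; python3 -m handwheel '[[[0,0,0.02,0,0,0,255],[0,0,0.03,0,0,0,255],[0,0,0.03,0,0,0,255]]]';  done | grep -E "eef|force: \["
```

```text
eef_pos: [0.4718, -0.039, 0.0262]
force: [-3.5, 0.5, 21.5]
eef_pos: [0.4721, -0.039, 0.0253]
force: [-11.8, 1.2, 42.1]
```

The key bottomed: about 4 mm of travel, 4 N, then a hard stop. Releasing and moving clear.

```bash
python3 -m handwheel '[[[0,0,-0.3,0,0,0,255],[0,0,-0.6,0,0,0,255],[0,0,-1,0,0,0,255],[0,0,-1,0,0,0,255]]]' | grep -E "^t|eef|force: \["; python3 -m handwheel '[[[0,0.1,-0.5,0,0,0,255],[0,0.2,-0.9,0,0,0,255],[0,0.2,-0.9,0,0,0,255]]]'| grep -E "^t|eef|force: \["
python3 - <<'E'
from h import *
a=cv2.imread("pics/t10.png");b=cams.grab_frame("top");cv2.imwrite("pics/t12.png",b)
d=(np.abs(a.astype(int)-b).max(2)>35)
x,y=[c.astype(int) for c in (0,0)] if 0 else (0,0)
for r in range(150,275,4):print(r,"".join(".#"[int(d[r,c])] for c in range(190,390,2)))
s=arm.get_state()
k=proj("wrist",np.array([.4775,-.0397,.057]),s);w=cams.grab_frame("wrist");g=cv2.cvtColor(w,cv2.COLOR_BGR2GRAY)
c=cv2.HoughCircles(g,cv2.HOUGH_GRADIENT,1,15,param1=100,param2=14,minRadius=7,maxRadius=25);print("key",k,[q.tolist() for q in c[0] if np.hypot(*(q[:2]-k))<15] if c is not None else None)
E
```

```text
t: 29.9
eef_pos: [0.4718, -0.0387, 0.1039]
force: [0.2, -0.5, -0.2]
t: 30.28
eef_pos: [0.4556, -0.0357, 0.1755]
force: [-0.0, -0.4, -0.1]
150 ....................................................................................................
154 ....................................................................................................
158 ....................................................................................................
162 ....................................................................................................
166 ....................................................................................................
170 ....................................................................................................
174 #########...........................................................................................
178 ##################..................................................................................
182 ###################.................................................................................
186 .##########.#
[... 1758 characters left out ...]
.........
254 ....................................................####...#####.###................................
258 ..........##......................................##############...###..............................
262 .#.....#..##......................................####.........###.###..............................
266 .........##......................................###.#################..............................
270 ...............................................#############...#########............................
274 ..............................................###########################...........................
key [245.8989 197.1224] [[247.5, 197.5, 11.300000190734863]]
```

Plate, clamp and surroundings are unchanged. Handing in.

```bash
python3 -c "
from station import arm
print(arm.job_done())"
```

```text
the job is handed in; nothing more can be done
None
```

The plate is in the corner against both stops, the cam lever was pushed to its end stop (about 1.87 rad in the camera, 25 N), and only then was the start key pressed to the bottom and released; handed in at about 30 s, result not reported back.

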